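Closing time: sweep the display lamps off

ROBOT

A 6-joint arm with a two-finger parallel gripper is mounted at the origin on the work surface. World frame = base frame: x ahead of the robot, y to its left, z up, the work surface at z = 0. Lengths are in m, angles in rad, forces in N, time in s.
With the tool pointing down it reaches from about 0.35 to 0.875 m from the base axis. Payload 15.5 kg.
Tool frame: the origin (TCP) lies at the very end of the fingers, on their centre line; the grasp point (between the pads) lies 19 mm behind it; z points along the fingers, y is the direction in which the jaws open and shut (so a half turn about z gives the same grasp; the last joint's range is limited). The gripper opens to 85 mm and grips with 20 to 120 N. Pads are 22 mm wide; open, the fingers measure 114 mm over their backs; the gripper's body (76 mm by 85 mm) begins 54 mm behind the grasp point. The pads swing forward as they close: fully open they stand 13 mm farther back than shut.
Start: joints at [-1.389, 0.494, 1.345, -0, 1.302, -0.096], TCP at [0.171, -0.601, 0.231] pointing down, gripper open.
Joint ranges: [-2.91, 2.91], [-0.82, 2.16], [0.22, 2.67], [-1.22, 4.37], [0.12, 2.79], [-3.08, 3.08]. Speed limits (rad/s): [1.89, 1.89, 2.57, 3.01, 3.01, 3.01].

INTERFACE

Orientations are given as a rotation vector (axis times angle).
In Python, from station import r gives the robot as it stands.
- The arm moves only by the tool carry_out, never from a script. Its argument "deltas" is text: rows parted by semicolons, each of 5 numbers parted by spaces: the closure, from 0 (fully open) to 1 (shut), then the shift along the tool's x, y, z in cm, then the turn about the tool's z in rad. A call has 1 to 8 rows; each row is the pose to reach, as a shift and turn from the pose commanded when the call began, along the tool's axes at that moment; what a row does not reach only later rows make up. A row lasts 1/8 s, in which the tool goes at most 62.5 mm and 10.7 degrees, less where a joint would pass 70% of its speed; a pose out of reach is approached as far as the arm can. A call with a gripper value outside its range is refused whole. The fingers move at their own pace and stop on an object; the grip force is fixed at half the most. Time passes only in rows, so rows that repeat a pose let the fingers close. It gives the time, the measured TCP pose, the force and the opening at its end, in the units of the state.
- r.get_state(): the state, without advancing time (a new reading comes with each control period).
- r.grab_frame(name): name is "scene" or "top" or "wrist"; returns a dict with "image" (384x512x3 uint8, red, green, blue), "vfov" (degrees; the focal length in pixels is half the picture's height over the tangent of half this angle, whatever the lens; pixels are square), "cx", "cy" (the principal point, pixels), "R" (3x3) and "t" (3): a world point X has camera coordinates R X + t. Camera axes: x right, y down, z forward; pixel columns grow to the right and rows downward; lengths in m; the calibration is good to about 2 mm. A picture is of the moment at which its call begins. There is no depth.
- r.sign_off(): hands the job in, once; it reports no verdict.
The state is a dict: "time": time; "q": joint angles; "qd": joint speeds; "joint_torque": joint torques, N m; "tcp_pos": TCP position; "tcp_rot": TCP orientation; "wrist_force": force on the tool from outside, world axes, zero at the start; "ft_torque": the same for the moment, N m; "grip_width": finger opening in m.
Only numpy, scipy, OpenCV 4.12 (cv2) and the standard library are available. Lean on these libraries where they do the work, as an engineer would, in place of code of your own. Each camera call takes 0.05 s, during which the arm holds its last target. There are 200 camera calls.

TASK

It is closing time in the farm-produce hall: switch off the display lamps by dragging a finger along the bank with the amber paddles, so that its four paddles flip over to off one after another, from the first to the one next to the white dot. The bank with the blue paddles runs the chillers: do not touch it. Then lift clear.

Things in the scene. Friction and masses are not known exactly. Their poses are not given: they have to be found in the camera images.
- amber_bank: Grey switch bank fixed to the table with four AMBER flip paddles in a row along its own y: 90 mm wide (x), 320 long (y), housing 34 high. Origin: centre of its underside, at table height; z up. Paddle hinges: 40 mm up, on its centre line, at own y = -90 (paddle 1), -30, +30, +90 mm (paddle 4). A white dot 18 mm across on the housing at y = +139 marks the end past paddle 4
- blue_bank: An identical grey bank, same sizes, origin and axes, but with four BLUE paddles (chillers), all on, not to be touched. The banks lie roughly across the robot's front, 140 to 200 mm apart in the robot's forward direction; either may be the nearer one
- amber1 (a joint): Amber paddle 1 (own y = -90 mm, farthest from the white dot), rad: 0 = on, 0.4 = upright, 1.4 = off. 28 mm wide (own x), 53 long from its hinge, rounded tip 10 thick. On: leans towards own -y, tip 19 mm to that side of the hinge, top 89 mm above the table. Off: lies towards own +y (the white dot), top 71 mm above the table. Weighted: past upright it falls over by itself; about 1 N at the tip tips it
- amber2 (a joint): Amber paddle 2 (own y = -30 mm), same shape and meaning. A fingertip drawn along the row towards own +y with its end about 80 mm above the table pushes each paddle over and passes above those already lying down
- amber3 (a joint): Amber paddle 3 (own y = +30 mm), same shape and meaning
- amber4 (a joint): Amber paddle 4 (own y = +90 mm, next to the white dot), same shape and meaning

How it is judged:
By the outcome, as a careful person would: the job done as asked, in the order asked, and still so for the second after the job is handed in, with the robot touching nothing.
It also fails if it takes over 32 s, if anything falls off the work surface, if the arm or the gripper's body presses on something with over 40 N, if the wrist force passes 120 N, or if a joint passes its speed limit or range.

## Working session

There is one attempt and no reset: what is moved stays moved. The work goes in short steps, Python scripts to look and compute and a tool call to move; the robot and the scene stay as the last step left them, time stands still between calls to the robot, and variables do not carry over. Pictures are saved under pics/ and viewed, about 8 in all and at most 12, crops included, and the job is handed in when it is done.

Besides the shell and the picture viewer there is one more tool, called after "Request:" as name(argument=value, ...) on one line, values as JSON. carry_out: Moves the arm, as the interface text tells. Its arguments: {"type":"object","properties":{"deltas":{"type":"string"}},"required":["deltas"]}

```bash
mkdir -p pics; cat > h.py <<'E'
from station import r
import numpy as np, cv2, pickle
def grab(n,f):
    d=r.grab_frame(n); cv2.imwrite(f'pics/{f}.png',d['image'][:,:,::-1]); pickle.dump(d,open(f'{f}.pkl','wb')); return d
E
python3 - <<'E'
from h import *
s=r.get_state(); print(s['time'],s['tcp_pos'],s['tcp_rot'],s['grip_width'])
a=grab('top','top0');b=grab('scene','scene0')
for d in (a,b): print(d['vfov'],d['cx'],d['cy'],d['R'],d['t'])
cv2.imwrite('pics/a.png',cv2.resize(a['image'][:,:,::-1],(800,600),interpolation=cv2.INTER_CUBIC))
cv2.imwrite('pics/b.png',cv2.resize(b['image'][:,:,::-1],(800,600),interpolation=cv2.INTER_CUBIC))
E
```

```text
0.0 [ 0.17075586 -0.60083107  0.23069071] [-3.11028884e+00 -4.33309107e-01  6.55983514e-05] 0.08534686559029242
46.85401542441448 258.106412298467 189.0983145345279 [[ 0.00116413 -0.99924954 -0.03871691]
 [-0.99688135  0.00189539 -0.07889227]
 [ 0.07890645  0.03868801 -0.99613102]] [0.00213556 0.54373783 0.64940691]
56.20271082952022 255.37298018935823 192.42890527054973 [[-3.33595137e-01  9.42716438e-01  4.79141853e-05]
 [ 6.07580367e-01  2.15040793e-01 -7.64593719e-01]
 [-7.20805371e-01 -2.55035635e-01 -6.44512562e-01]] [ 0.20561176 -0.27251963  1.06219092]
```

View pics/a.png

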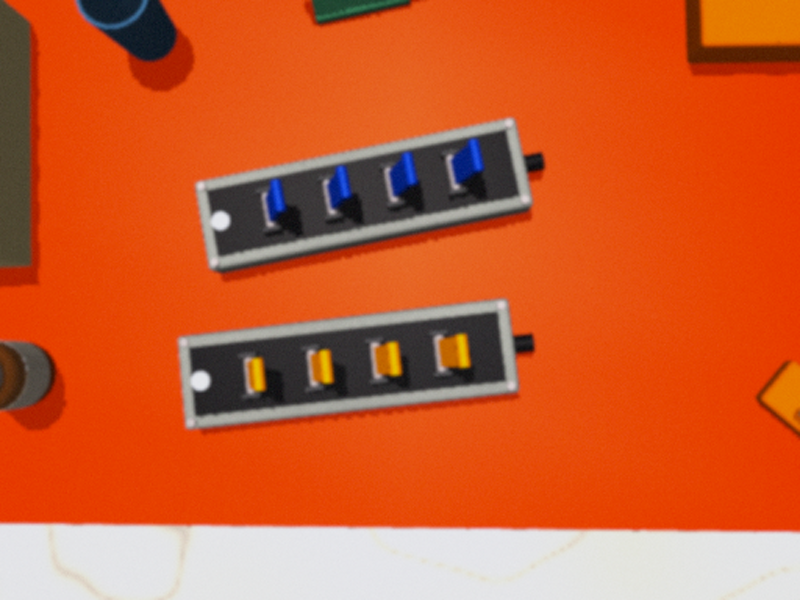

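View pics/b.png

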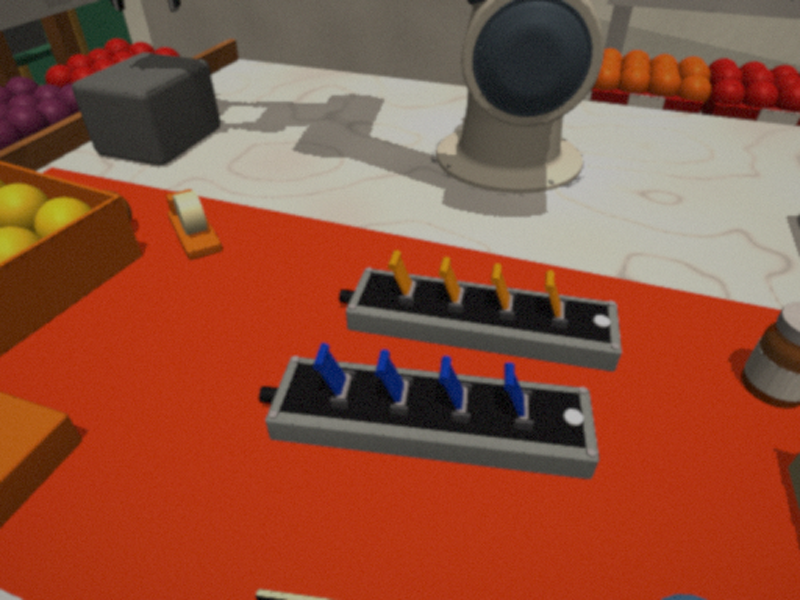

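```bash
cat > fit.py <<'E'
from h import *
from scipy.optimize import least_squares
S=512/800
A,B=[pickle.load(open(f+'.pkl','rb')) for f in('top0','scene0')]
def proj(d,X):
    c=d['R']@X+d['t']; f=192/np.tan(np.radians(d['vfov']/2)); return np.array([d['cx'],d['cy']])+f*c[:2]/c[2]
def tri(pa,pb):
    g=lambda X:np.r_[proj(A,X)-np.array(pa)*S,proj(B,X)-np.array(pb)*S]
    s=least_squares(g,[.5,0,.03]); return s.x,s.fun
# own frame: +y to the dot; far=+x?  right-handed, z up
def fit(obs):
    def g(p):
        c,s=np.cos(p[2]),np.sin(p[2]); M=np.array([[c,-s,0],[s,c,0],[0,0,1]])
        return np.concatenate([proj(d,M@np.array(o)+[p[0],p[1],p[3]])-np.array(px)*S for d,o,px in obs])
    s=least_squares(g,[.45,0,0.1,0]); return s.x,s.fun
h=.034
am=[(A,(0,.139,h),(200,381)),(A,(.045,.16,h),(181,339)),(A,(.045,-.16,h),(505,302)),(A,(-.045,-.16,h),(516,389)),(A,(-.045,.16,h),(188,425)),
(B,(0,.139,h),(602,321)),(B,(-.045,.16,h),(617,303)),(B,(-.045,-.16,h),(367,270)),(B,(.045,-.16,h),(349,308)),(B,(.045,.16,h),(619,345))]
bl=[(A,(0,.139,h),(220,221)),(A,(.045,.16,h),(199,184)),(A,(.045,-.16,h),(512,121)),(A,(-.045,-.16,h),(528,205)),(A,(-.045,.16,h),(214,266)),
(B,(0,.139,h),(573,417))]
if __name__=='__main__':
    np.set_printoptions(precision=4,suppress=True)
    print('dot',tri((200,381),(602,321)))
    print('paddle4 top',tri((258,374),(550,272)))
    for o in(am,bl):
        p,f=fit(o); print(p,f.reshape(-1,2).round(1).tolist())
        c,s=np.cos(p[2]),np.sin(p[2])
        for y in(-.16,-.109,-.09,-.03,.03,.09,.139): print(y,p[:2]+[-s*y,c*y])
E
python3 fit.py
```

```text
dot (array([0.4613, 0.196 , 0.0339]), array([-0.5361,  0.0763, -0.6503,  0.0978]))
paddle4 top (array([0.47  , 0.1257, 0.0942]), array([-0.9172,  0.169 , -1.1949,  0.1268]))
[ 0.4767  0.0572  0.1154 -0.0041] [[0.8, 0.4], [-3.4, -1.0], [0.9, -2.1], [1.6, 2.9], [-2.7, 4.0], [-1.5, 1.4], [-0.8, -0.9], [-1.4, -2.0], [-2.7, 1.6], [1.3, 4.9]]
-0.16 [ 0.4951 -0.1017]
-0.109 [ 0.4892 -0.0511]
-0.09 [ 0.487  -0.0322]
-0.03 [0.4801 0.0274]
0.03 [0.4732 0.087 ]
0.09 [0.4663 0.1466]
0.139 [0.4607 0.1953]
[ 0.6422  0.0429  0.1925 -0.0076] [[1.5, 0.8], [-3.2, -1.1], [0.9, -2.0], [2.8, 1.3], [-3.1, 3.3], [-1.8, 3.1]]
-0.16 [ 0.6728 -0.1142]
-0.109 [ 0.6631 -0.0641]
-0.09 [ 0.6594 -0.0455]
-0.03 [0.648  0.0134]
0.03 [0.6365 0.0723]
0.09 [0.625  0.1312]
0.139 [0.6156 0.1793]
```

Request:
carry_out(deltas="1 2.8 -2.4 0 0.02; 1 5.6 -4.8 0 0.04; 1 8.4 -7.2 0 0.06; 1 11.2 -9.6 0 0.08; 1 14 -12 0 0.1; 1 16.8 -14.4 0 0.12; 1 19.6 -16.8 0 0.14; 1 22.3 -19.1 0 0.162")

```text
time: 1.1
tcp_pos: [0.3336, -0.3553, 0.2311]
tcp_rot: [-3.136, -0.179, 0.0]
wrist_force: [0.2, -0.6, 0.1]
grip_width: -0.0002
```

Request:
carry_out(deltas="1 2.4 -2.8 0 0; 1 4.8 -5.6 0 0; 1 7.2 -8.4 0 0; 1 9.6 -11.2 0 0; 1 12 -14 0 0; 1 14.4 -16.8 0 0; 1 16.8 -19.6 0 0; 1 18.9 -22.3 0 0")

```text
time: 2.1
tcp_pos: [0.4958, -0.1122, 0.2311]
tcp_rot: [-3.136, -0.181, 0.001]
wrist_force: [-0.2, -1.0, 0.1]
grip_width: -0.0003
```

```bash
python3 - <<'E'
from h import *
s=r.get_state(); print(s['time'],s['tcp_pos'],s['tcp_rot'])
w=grab('wrist','w1');b=grab('scene','s1')
cv2.imwrite('pics/w1b.png',cv2.resize(w['image'][:,:,::-1],(800,600)))
cv2.imwrite('pics/s1b.png',cv2.resize(b['image'][:,:,::-1],(800,600)))
import fit
p,_=fit.fit(fit.am); c,s_=np.cos(p[2]),np.sin(p[2])
# predicted pixels in wrist view (800px scale)
for y,z in((-.109,.089),(-.09,.04),(-.03,.04),(.03,.04),(.09,.04),(.139,.034)):
    print(y,fit.proj(w,np.array([p[0]-s_*y,p[1]+c*y,z]))*1.5625)
print('tcp scene',fit.proj(b,s['tcp_pos'])*1.5625, 'wrist',fit.proj(w,s['tcp_pos'])*1.5625)
E
```

```text
2.1 [ 0.49582829 -0.11216818  0.23110654] [-3.13626926e+00 -1.80569942e-01  5.01151723e-04]
-0.109 [307.97255561 279.73472151]
-0.09 [296.54568228 263.14544344]
-0.03 [223.94997074 263.20544362]
0.03 [151.32974527 263.26546406]
0.09 [ 78.68499345 263.32550476]
0.139 [ 25.43622733 261.63919905]
tcp scene [336.03192363 135.24683622] wrist [394.26649488 382.47165527]
```

View pics/w1b.png

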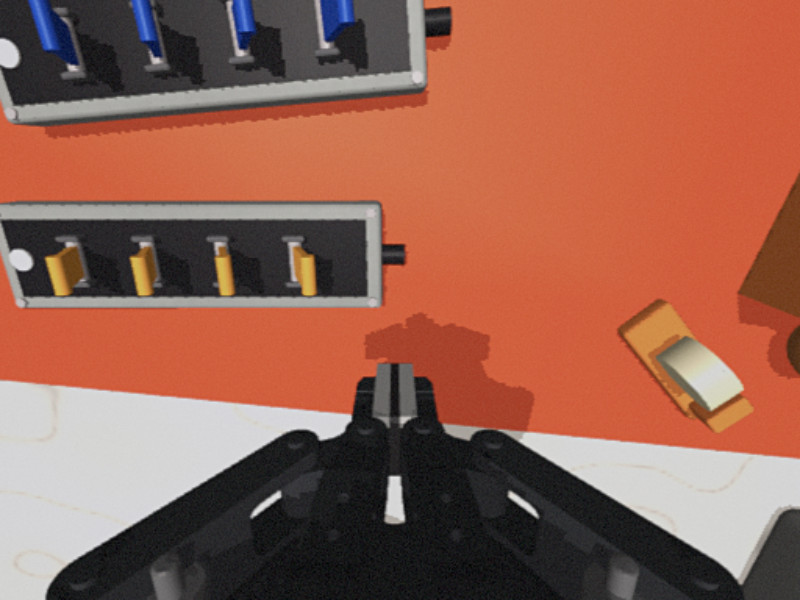

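View pics/s1b.png

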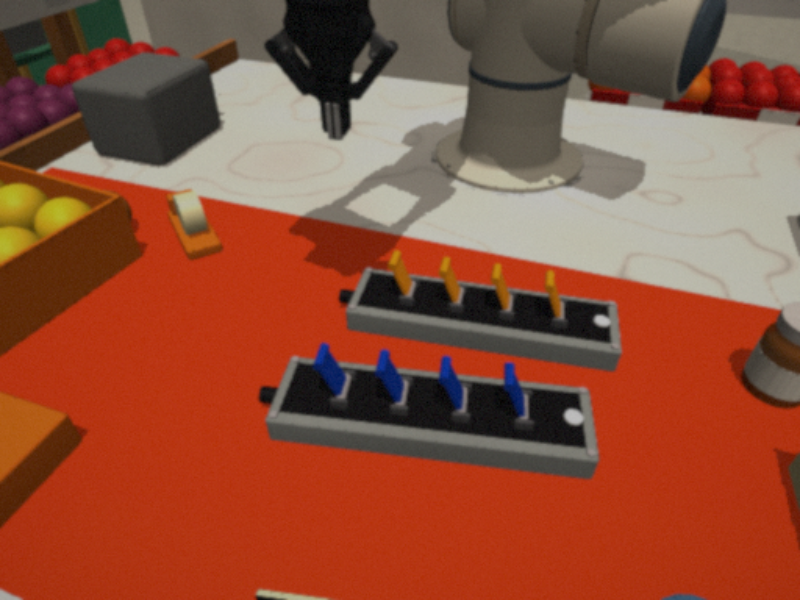

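Request:
carry_out(deltas="1 0 0 3 0; 1 0 0 6 0; 1 0 0 9 0; 1 0 0 11 0; 1 0 0 13 0; 1 0 0 14.5 0; 1 0 0 15.1 0; 1 0 0 15.1 0")

```text
time: 3.2
tcp_pos: [0.4953, -0.1135, 0.0802]
tcp_rot: [-3.136, -0.18, 0.001]
wrist_force: [-0.4, 1.5, 0.6]
grip_width: -0.0003
```

Request:
carry_out(deltas="1 0 -1 0 0; 1 0 -2 0 0; 1 0 -3 0 0; 1 0 -4 0 0; 1 0 -5 0 0; 1 0 -6 0 0; 1 0 -7 0 0; 1 0 -8 0 0")

```text
time: 4.2
tcp_pos: [0.4863, -0.0333, 0.0807]
tcp_rot: [3.136, 0.18, 0.001]
wrist_force: [-0.0, -0.9, -0.7]
grip_width: -0.0
```

```bash
python3 - <<'E'
from h import *
s=r.get_state(); print(s['time'],s['tcp_pos'],s['wrist_force'])
b=grab('scene','s2')
cv2.imwrite('pics/s2b.png',cv2.resize(b['image'][100:260,180:420,::-1],(792,528),interpolation=cv2.INTER_CUBIC))
E
```

```text
4.2 [ 0.4862608  -0.03330198  0.08067278] [-0.04509381 -0.87942247 -0.66136803]
```

View pics/s2b.png

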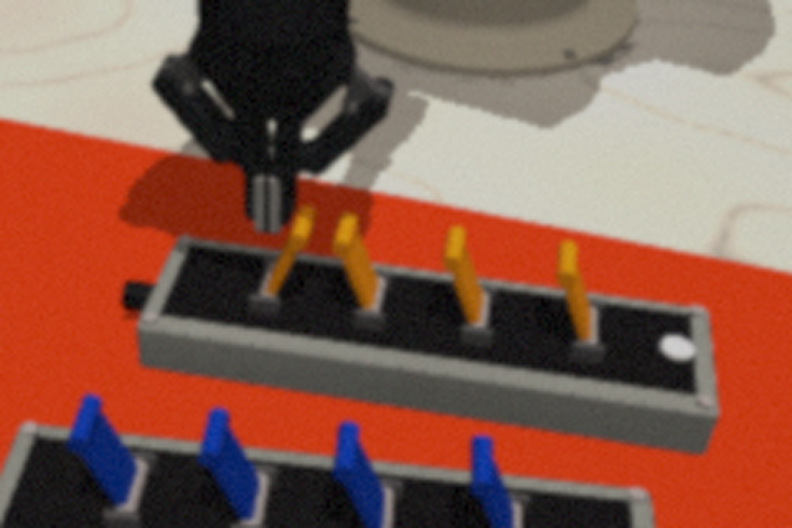

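Paddle 1 is past upright and falling ahead of the finger (about (300,225) in the crop), and paddles 2–4 still stand. I'll pause briefly to see it settle.

Request:
carry_out(deltas="1 0 0 0 0; 1 0 0 0 0; 1 0 0 0 0; 1 0 0 0 0; 1 0 -0.8 0 0; 1 0 -1.6 0 0")

```text
time: 5.0
tcp_pos: [0.4842, -0.0174, 0.0803]
tcp_rot: [-3.136, -0.18, 0.0]
wrist_force: [-0.1, -0.1, -0.8]
grip_width: -0.0001
```

```bash
python3 - <<'E'
from h import *
s=r.get_state(); print(s['time'],s['tcp_pos'],s['wrist_force'])
b=grab('scene','s3')
cv2.imwrite('pics/s3b.png',cv2.resize(b['image'][100:260,180:420,::-1],(792,528),interpolation=cv2.INTER_CUBIC))
E
```

```text
5.0 [ 0.48419325 -0.01742207  0.08026611] [-0.10719622 -0.13953982 -0.76911465]
```

View pics/s3b.png

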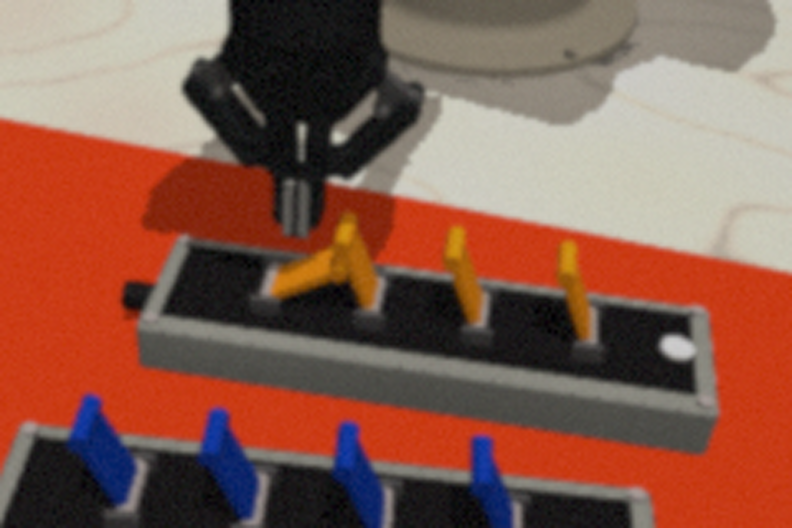

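Request:
carry_out(deltas="1 0 -1 0 0; 1 0 -2 0 0; 1 0 -3 0 0; 1 0 -4 0 0; 1 0 -5 0 0; 1 0 -6 0 0; 1 0 -6 0 0; 1 0 -6 0 0")

```text
time: 6.05
tcp_pos: [0.4775, 0.0416, 0.0802]
tcp_rot: [3.136, 0.18, -0.0]
wrist_force: [0.4, -0.8, 0.1]
grip_width: -0.0
```

Request:
carry_out(deltas="1 0 -1 0 0; 1 0 -2 0 0; 1 0 -3 0 0; 1 0 -4 0 0; 1 0 -5 0 0; 1 0 -6 0 0; 1 0 -6 0 0; 1 0 -6 0 0")

```text
time: 7.05
tcp_pos: [0.4706, 0.1012, 0.0802]
tcp_rot: [3.136, 0.181, -0.0]
wrist_force: [-0.1, -1.3, 0.0]
grip_width: 0.0003
```

Request:
carry_out(deltas="1 0 -1 0 0; 1 0 -2 0 0; 1 0 -3 0 0; 1 0 -4 0 0; 1 0 -5 0 0; 1 0 -6 0 0; 1 0 -6.5 0 0; 1 0 -6.5 0 0")

```text
time: 8.05
tcp_pos: [0.4631, 0.1661, 0.0802]
tcp_rot: [3.136, 0.181, -0.0]
wrist_force: [0.3, -0.8, 0.4]
grip_width: 0.0
```

```bash
python3 - <<'E'
from h import *
s=r.get_state(); print(s['time'],s['tcp_pos'],s['wrist_force'])
b=grab('scene','s4')
cv2.imwrite('pics/s4b.png',cv2.resize(b['image'][100:260,180:420,::-1],(792,528),interpolation=cv2.INTER_CUBIC))
E
```

```text
8.05 [0.46308153 0.16608496 0.08018917] [ 0.34036803 -0.80929735  0.42686778]
```

View pics/s4b.png

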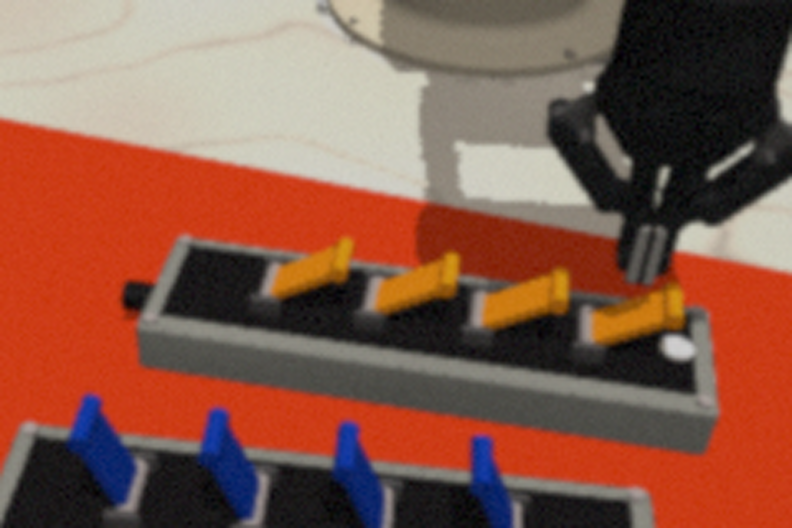

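All four amber paddles lie towards the dot (tips at about (345,250), (452,265), (560,280), (675,298)), and the blue ones stand unchanged. Now I'll lift clear.

Request:
carry_out(deltas="1 0 0 -2 0; 1 0 0 -4 0; 1 0 0 -7 0; 1 0 0 -10 0; 1 0 0 -13 0; 1 0 0 -15 0; 1 0 0 -15 0; 1 0 0 -15 0")

```text
time: 9.1
tcp_pos: [0.4628, 0.1655, 0.2296]
tcp_rot: [3.136, 0.18, -0.002]
wrist_force: [-0.7, 0.0, -0.3]
grip_width: 0.0
```

```bash
python3 - <<'E'
from h import *
s=r.get_state(); print(s['time'],s['tcp_pos'],s['wrist_force'])
b=grab('scene','s5')
cv2.imwrite('pics/s5b.png',cv2.resize(b['image'][:,:,::-1],(800,600),interpolation=cv2.INTER_CUBIC))
E
```

```text
9.1 [0.46275456 0.1655019  0.22955692] [-0.67051595  0.01392473 -0.34939086]
```

View pics/s5b.png

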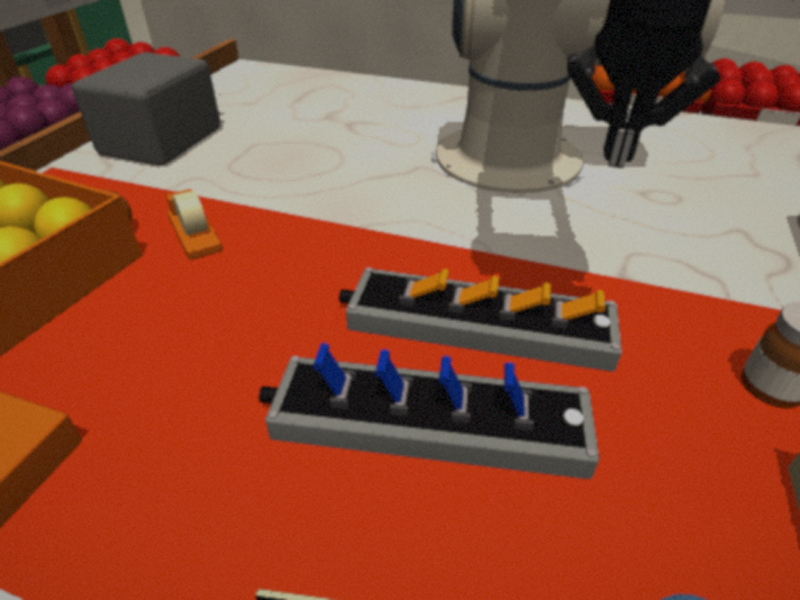

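The picture shows all four amber paddles off (tips at about (443,275) to (600,297)), all four blue paddles still on, and the gripper well clear.

```bash
python3 -c "
from station import r
print(r.sign_off())"
```

```text
the job is handed in; nothing more can be done
None
```

The job is done and handed in at about 9.1 s. I located both banks from the top and scene cameras, then drew the shut fingertip along the amber row at 80 mm height. The drag ran from paddle 1 to paddle 4, towards the white dot, and I then lifted to 230 mm.

- **Paddles:** the last picture shows all four amber paddles lying off towards the dot and all four blue paddles still on, where they were.
- **Order:** pictures show paddle 1 going over first while 2–4 stood. I took none between paddles 2, 3 and 4, so their order rests on the finger's path.
- **Forces:** wrist force readings at the end of each move stayed below about 2 N.
- **Disagreement:** the housing corners fitted up to about 5 px (roughly 7 mm) off, mostly inside the stated outline, probably because of rounded edges. The dot and hinges agreed to about 2 mm in the wrist view.

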